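Issue two breadboards from the bottom of the dispenser

ROBOT

A 7-joint arm with a two-finger parallel gripper is mounted at the origin on a cart in front of the work surface, level with it; the furniture and walls round the work are solid. World frame = base frame: x ahead of the robot, y to its left, z up, the work surface at z = 0. Lengths are in mm, angles in rad, forces in N, time in s.
With the tool pointing down it reaches from about 425 to 925 mm from the base axis. Payload 6.8 kg.
Tool frame: the origin (TCP) lies midway between the tips of the shut fingers; the grasp point (between the pads) lies 19 mm behind it; z points along the fingers, y is the line along which they close (so a half turn about z gives the same grasp; the last joint's range is limited). The gripper opens to 88 mm and grips with 3 to 60 N. Pads are 20 mm wide; open, the fingers measure 115 mm over their backs; the gripper's body (75 mm by 178 mm) begins 61 mm behind the grasp point.
Start: joints at [1.237, 0.477, 0.022, 1.555, -0.011, 1.109, -0.083], TCP at [151.131, -657.881, 222.664] pointing down, gripper open.
Joint ranges: [-2.96, 2.96], [-0.34, 2.1], [-1.41, 1.46], [0.24, 2.44], [-1.37, 4.51], [0.17, 1.92], [-2.96, 2.96]. Speed limits (rad/s): [2.39, 2.39, 3.14, 3.14, 3.14, 3.14, 3.14].

INTERFACE

Orientations are given as a 3x3 rotation matrix whose columns are the frame's x, y, z axes.
In Python, from bench import state, optics, r gives the robot as it stands.
- The arm moves only by the tool arm_command, never from a script. Its argument "steps" is one flat list of numbers, 7 for each row, row after row: the turn, a rotation vector about the tool's x, y, z in rad, then the shift along the tool's x, y, z in m, then the opening, from 0 (shut) to 1 (fully open). A call has 1 to 20 rows; each row shifts and turns the commanded pose from where the row before left it, along the tool's axes as they then stand; what a row does not reach is not made up. A row lasts 1/12 s, in which the tool goes at most 41.7 mm and 7.16 degrees, less where a joint would pass 70% of its speed; a pose out of reach is approached as far as the arm can. A call with a gripper value outside its range is refused whole. The fingers move at their own pace and stop on an object; the grip force is fixed at half the most. Time passes only in rows, so rows that do not move let the fingers close. It gives the time, the measured TCP pose, the force, the opening and the grip force at its end, in the units of the state.
- state(): the state, without advancing time (a new reading comes with each control period).
- optics.grab_frame(name): name is "scene" or "top" or "wrist"; returns a dict with "img" (400x640x3 uint8, red, green, blue), "fx", "fy", "cx", "cy" (pixels), "distortion" ([k1, k2, p1, p2, k3] as OpenCV has them; the pictures are not rectified), "world_to_cam" (4x4, takes a point from world to camera coordinates). Camera axes: x right, y down, z forward; pixel columns grow to the right and rows downward; lengths in mm; the calibration is good to about 2 mm. A picture is of the moment at which its call begins. There is no depth.
- r.hand_in(): hands the job in; it is judged then, once.
The state is a dict: "clock": time; "qpos": joint angles; "qd": joint speeds; "effort": joint torques, N m; "eef_pos": TCP position; "tool_rot": TCP orientation; "ft_force": force on the tool from outside, world axes, zero at the start; "wrist_torque": the same for the moment, N m; "gripper_width": finger opening in mm; "grasp_force": force on a finger pad.
Only numpy, scipy, OpenCV 4.12 (cv2) and the standard library are available. Lean on these libraries where they do the work, as an engineer would, in place of code of your own. Each camera call takes 0.05 s, during which the arm holds its last target. There are 200 camera calls.

TASK

Put one breadboard into each of the two bays of the grey tray, lying flat with its holes up. Take them one after the other from the bottom of the dispenser: the pusher was left in under the stack, so draw it fully back to let the stack drop, push the lowest breadboard right out onto the ledge with it, and draw it fully back again before pushing out the next. Finish with the pusher fully back and the other three breadboards down in the magazine, and leave everything else on the table where it is.

Things in the scene. Friction and masses are not known exactly. Their poses are not given: they have to be found in the camera images.
- dispenser: Gravity dispenser for breadboards, fixed to the table. Origin on the table under the middle of its magazine; x level, the way breadboards come out (roughly to the robot's right), z up. Magazine: open-sided shaft of four aluminium corner angles, 94 x 63 mm outside, 84 mm high. Behind it (x down to -212 mm) a bed, at most 34 mm high, carries the pusher.
- magazine_floor (a point): Middle of the magazine's floor, 24 mm above the table; axes as the dispenser's. The front angles leave an exit 11.5 mm high above the floor, so only the lowest breadboard can pass. A breadboard down on the floor has its centre 4.5 mm above this point.
- outfeed (a point): Point on top of the outfeed ledge (24 mm above the table, level with the magazine floor) where the middle of a fully pushed-out breadboard lies, 94 mm ahead of the dispenser's origin. The ledge runs from x = 47 to 130 mm and is only 30 mm wide: a breadboard on it overhangs 12 mm at each long side and can be gripped across its 55 mm width, with nothing below but the table.
- pusher (a joint): Travel of the pusher in m along the dispenser's x: 0 = home, fully back; 0.099 = fully forward (stops). Its blade, 6.5 mm thick, 40 mm wide, slides on the magazine floor; tip 47 mm behind the dispenser's origin at 0, 52 mm ahead of it at 0.099. The stack rests on the blade while that is under it and drops when it is home. 1.5 N friction; stays where it is left.
- pusher_grip (a point): Centre of the pusher's upright black grip, 58 mm above the table: 14 mm thick along the dispenser's x, 36 mm wide, from 30 to 78 mm above the table. It moves with the pusher: 196 mm behind the dispenser's origin at home, 97 mm behind it fully forward (then 43 mm free between grip and magazine). Push or draw it by either face; no need to grip it.
- board_1_center (a point): White solderless breadboard, flat block 84 mm long x 55 mm wide x 9 mm thick with a grid of small holes on top, about 45 g; point at its centre (half-way up); its x axis runs along the length, y across the width, z up. Lowest of the five in the magazine at the start.
- board_2_center (a point): White solderless breadboard, flat block 84 mm long x 55 mm wide x 9 mm thick with a grid of small holes on top, about 45 g; point at its centre (half-way up); its x axis runs along the length, y across the width, z up. Second from below.
- board_3_center (a point): White solderless breadboard, flat block 84 mm long x 55 mm wide x 9 mm thick with a grid of small holes on top, about 45 g; point at its centre (half-way up); its x axis runs along the length, y across the width, z up. Third from below; stays in the magazine.
- board_4_center (a point): White solderless breadboard, flat block 84 mm long x 55 mm wide x 9 mm thick with a grid of small holes on top, about 45 g; point at its centre (half-way up); its x axis runs along the length, y across the width, z up. Fourth from below; stays in the magazine.
- board_5_center (a point): White solderless breadboard, flat block 84 mm long x 55 mm wide x 9 mm thick with a grid of small holes on top, about 45 g; point at its centre (half-way up); its x axis runs along the length, y across the width, z up. Top one; stays in the magazine.
- bay_near (a point): Centre of the floor (3 mm above the table) of the bay nearer the robot in the grey tray, which is fixed to the table right of the dispenser: 228 x 108 mm, walls 4 mm thick, 14 mm high; axes the tray's, x along its length, roughly away from the robot. A divider of equal height makes two bays, each 108 mm (tray x) x 100 mm (tray y) inside.
- bay_far (a point): The same for the tray's bay farther from the robot, 112 mm along the tray's x from bay_near.
- panel_edge (a point): Nearest upright edge of the fixed computer's large black panel, which stands behind the dispenser from 60 to 445 mm above the table and runs from here away from the robot and to its right, at about 45 degrees. The keyboard lies under it. An arm swinging in a wide arc between tray and dispenser would strike it: keep it drawn in, on the robot's side of this edge.
- mouse: Bystander: black computer mouse, 104 x 53 x 32 mm; origin at the centre of its underside. Leave it alone.
- multimeter: Bystander: yellow and black hand multimeter, 132 x 66 x 36 mm; origin at the centre of its underside. Leave it alone.
- alcohol_bottle: Bystander: small white dispenser bottle, 44 mm across, 131 mm high; origin at the centre of its underside. Leave it alone.
- solder_reel: Bystander: reel of solder wire, 58 mm across, 76 mm high; origin at the centre of its underside. Leave it alone.
- battery: Bystander: standing 9 V block battery, 18 x 26 x 48 mm; origin at the centre of its underside. Leave it alone.
- eraser: Bystander: eraser, 21 x 44 x 12 mm; origin at the centre of its underside. Leave it alone.
- tape_roll: Bystander: flat roll of tape, 54 mm across, 12 mm high; origin at the centre of its underside. Leave it alone.
- marker: Bystander: black marker pen, 125 mm long, 11 mm thick, lying across in front of the dispenser; origin at the centre of its underside. Leave it alone.
- flux_pot: Bystander: small round pot with a lid, 36 mm across, 21 mm high; origin at the centre of its underside. Leave it alone.

How it is judged (in metres and radians):
On the way, in this order (a step that is already met when the one before it is completed fails the run):
1. the pusher is drawn back and the stack has dropped: the lowest breadboard lies on the magazine floor (x of board_1_center in the frame of dispenser between -0.008 and 0.008 m and z of board_1_center in the frame of dispenser below 0.0305 m and value of joint pusher below 0.012 m), for 0.1 s.
2. the lowest breadboard has been pushed out and lies on the outfeed ledge (x of board_1_center in the frame of dispenser between 0.08 and 0.115 m and y of board_1_center in the frame of dispenser between -0.02 and 0.02 m and z of board_1_center in the frame of dispenser between 0.024 and 0.034 m), for 0.1 s.
3. the pusher is drawn back again and the second breadboard has dropped to the magazine floor (x of board_2_center in the frame of dispenser between -0.008 and 0.008 m and z of board_2_center in the frame of dispenser below 0.0305 m and value of joint pusher below 0.012 m), for 0.1 s.
4. the second breadboard has been pushed out and lies on the outfeed ledge (x of board_2_center in the frame of dispenser between 0.08 and 0.115 m and y of board_2_center in the frame of dispenser between -0.02 and 0.02 m and z of board_2_center in the frame of dispenser between 0.024 and 0.034 m), for 0.1 s.
At the end, for the whole second after the job is handed in: The two lowest breadboards lie at rest, flat (within 0.08 rad), holes up on the floor of the tray, one in each bay (either way round, anywhere in the bay); the pusher is within 8 mm of home; the third breadboard lies on the magazine floor and the fourth and fifth are above it in the magazine (((horizontal distance between board_1_center and bay_near below 0.031 m and z of board_1_center in the frame of bay_near between 0.002 and 0.0075 m and angle between each of board_1_center, board_2_center's own z axis and vertical below 0.08 rad and horizontal distance between board_2_center and bay_far below 0.031 m and z of board_2_center in the frame of bay_far between 0.002 and 0.0075 m) or (horizontal distance between board_1_center and bay_far below 0.031 m and z of board_1_center in the frame of bay_far between 0.002 and 0.0075 m and angle between each of board_1_center, board_2_center's own z axis and vertical below 0.08 rad and horizontal distance between board_2_center and bay_near below 0.031 m and z of board_2_center in the frame of bay_near between 0.002 and 0.0075 m)) and value of joint pusher below 0.008 m and x of board_3_center in the frame of dispenser between -0.008 and 0.008 m and z of board_3_center in the frame of dispenser below 0.0305 m and x of board_4_center in the frame of dispenser between -0.008 and 0.008 m and x of board_5_center in the frame of dispenser between -0.008 and 0.008 m and linear speed of each of board_1, board_2 below 0.02 m/s); the robot touches nothing.
It fails at once if one of the three upper breadboards leaves the magazine (x of any of board_3_center, board_4_center, board_5_center in the frame of dispenser above 0.02 m or x of any of board_3_center, board_4_center, board_5_center in the frame of dispenser below -0.02 m or y of any of board_3_center, board_4_center, board_5_center in the frame of dispenser above 0.015 m or y of any of board_3_center, board_4_center, board_5_center in the frame of dispenser below -0.015 m).
It fails at once if a bystander is moved by more than 30 mm (distance of any of mouse, multimeter, alcohol_bottle, solder_reel, battery, eraser, tape_roll, marker, flux_pot from where it was at the start of the episode above 0.03 m).
It also fails if it takes over 72 s, if anything falls off the work surface, if the arm or the gripper's body presses on something with over 40 N, if the wrist force passes 120 N, or if a joint passes its speed limit or range.

## Working session

There is one attempt and no reset: what is moved stays moved. The work goes in short steps, Python scripts to look and compute and a tool call to move; the robot and the scene stay as the last step left them, time stands still between calls to the robot, and variables do not carry over. Pictures are saved under pics/ and viewed, at most 10 in all, crops included, and the job is handed in when it is done.

Besides the shell and the picture viewer there is one more tool, called as name(argument=value, ...) on one line, values as JSON. arm_command: Moves the arm, as the interface text tells. Its arguments: {"type":"object","properties":{"steps":{"type":"array"}},"required":["steps"]}

```bash
mkdir -p pics; ls
cat > h.py <<'E'
import numpy as np, cv2
from bench import state, optics, r
def grab(n,save=None):
    f=optics.grab_frame(n)
    if save: cv2.imwrite('pics/'+save,f['img'][:,:,::-1])
    return f
def KD(f): return np.array([[f['fx'],0,f['cx']],[0,f['fy'],f['cy']],[0,0,1.]]),np.array(f['distortion'],float)
def ray(f,uv,z):
    K,D=KD(f); T=np.array(f['world_to_cam'],float)
    p=cv2.undistortPoints(np.array(uv,float).reshape(-1,1,2),K,D).reshape(-1,2)
    R=T[:3,:3];c=-R.T@T[:3,3]; d=np.c_[p,np.ones(len(p))]@R
    s=(np.broadcast_to(z,len(p))-c[2])/d[:,2]
    return c+d*s[:,None]
def proj(f,P):
    K,D=KD(f); T=np.array(f['world_to_cam'],float)
    return cv2.projectPoints(np.array(P,float).reshape(-1,1,3),cv2.Rodrigues(T[:3,:3])[0],T[:3,3],K,D)[0].reshape(-1,2)
E
python3 - <<'E'
from h import *
import pickle
F={n:grab(n,n+'0.png') for n in('scene','top')}
pickle.dump(F,open('f0.pkl','wb'))
for n in F:
    T=np.array(F[n]['world_to_cam']);print(n,(-T[:3,:3].T@T[:3,3]).round(),T[2,:3].round(2))
print(state())
E
```

```text
pics
scene [ -2. 823. 971.] [ 0.42 -0.66 -0.63]
top [ 425.  -48. 1300.] [ 0.12  0.01 -0.99]
{'clock': 0.1, 'qpos': array([ 1.23690762,  0.47770078,  0.02234888,  1.55633758, -0.01151301,
        1.10928407, -0.08307955]), 'qd': array([ 2.47558874e-03, -2.53307895e-03, -9.66416504e-04, -1.62142790e-03,
        1.00361280e-03,  6.38166186e-05,  1.82337987e-04]), 'effort': array([ 4.47094077e-03, -5.84091425e+01,  1.54038627e+00, -2.73312360e+01,
       -5.41596289e-02,  1.31276267e-02,  7.88809189e-05]), 'eef_pos': array([ 150.98531031, -657.34803925,  221.79656087]), 'tool_rot': array([[ 9.74611253e-01,  2.23903310e-01, -4.61813655e-04],
       [ 2.23903761e-01, -9.74610052e-01,  1.53365634e-03],
       [-1.06697497e-04, -1.59812055e-03, -9.99998717e-01]]), 'ft_force': array([-0.14668394, -0.07977001, -0.39541792]), 'wrist_torque': array([-0.00024416, -0.02573738,  0.03268505]), 'grasp_force': 0.0, 'gripper_width': 87.65199971113255}
```

View pics/top0.png

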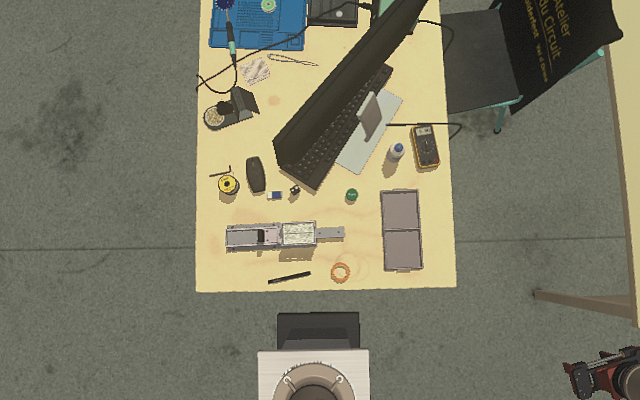

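View pics/scene0.png

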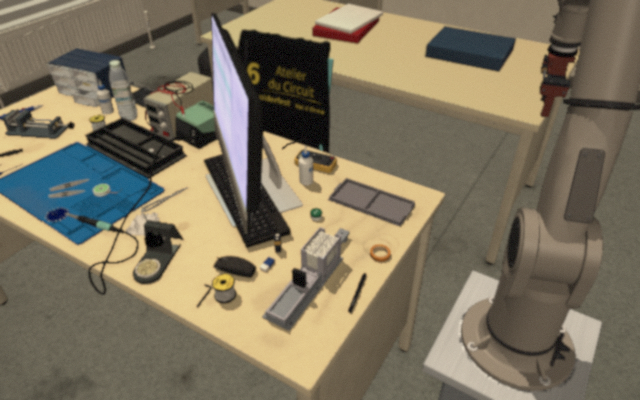

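The top view shows the dispenser at about (285,235), with its ledge to the right ending near (345,234). The tray is at (402,230), the panel's near corner at about (275,140), the marker at (289,277) and the tape at (340,271). The scene view agrees with this.

Run:
```python
from h import *
import pickle
F=pickle.load(open('f0.pkl','rb'));f=F['top']
c=f['img'][175:290,215:435,::-1]
cv2.imwrite('pics/c0.png',cv2.resize(c,None,fx=3.6,fy=3.6,interpolation=cv2.INTER_CUBIC))
hsv=cv2.cvtColor(f['img'],cv2.COLOR_RGB2HSV)
m=((hsv[...,1]<60)).astype(np.uint8); m[:,:200]=0;m[:,450:]=0;m[:175]=0;m[285:]=0
n,l,s,ce=cv2.connectedComponentsWithStats(m)
for i in range(1,n):
    if s[i,4]>150:
        pts=np.argwhere(l==i)[:,::-1].astype(np.float32)
        z=14 if s[i,0]>370 else 24
        w=ray(f,pts,z)
        print(s[i],cv2.minAreaRect(w[:,:2].astype(np.float32)),w.mean(0))
```

```text
[ 380  189   43   82 3068] ((489.33984375, -263.78045654296875), (235.0462646484375, 111.69149780273438), 0.9214461445808411) [ 488.78868865 -264.1066149    14.        ]
[ 225  221  120   30 2596] ((480.18609619140625, 73.126953125), (74.38834381103516, 343.3040466308594), 1.8228777647018433) [479.42616177  92.33983634  24.        ]
```

View pics/c0.png

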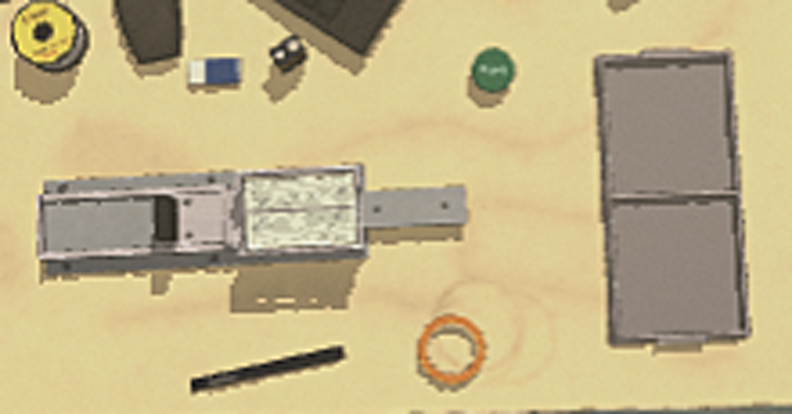

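The crop shows the ledge tip edge at crop (466,186)-(466,226), the magazine top corners at about (240,172), (362,166), (364,250) and (243,256), and the grip's top at (165,218). The tray's corners are at about (598,58), (732,53), (748,338) and (612,345).

Run:
```python
from h import *
import pickle
f=pickle.load(open('f0.pkl','rb'))['top']
C=lambda *p:np.array(p)/3.6+[215-.4,175-.4]
def P(z,*p): return ray(f,C(*p),z)[:,:2]
t=P(14,(598,58),(732,53),(748,338),(612,345)); print('tray',t.round(),t.mean(0).round(1))
l=P(24,(466,186),(466,226));print('ledge end',l.round(),l.mean(0))
m=P(84,(240,172),(362,166),(364,250),(243,256));print('mag',m.round(),m.mean(0))
m=P(75,(245,178),(356,172),(358,245),(247,250));print('board top',m.round(),m.mean(0))
print('rear',P(34,(40,195),(40,258)),'grip',P(78,(155,196),(155,240),(176,196),(176,240)))
print('panel bottom corner',ray(f,[(275,140),(314,188)],[445,20]))
print('marker',P(10,(190,385),(343,350)),'tape',P(12,(452,350)),'flux',P(21,(493,70)),'battery',P(48,(287,52)),'eraser',P(12,(215,72)))
```

```text
tray [[ 602. -209.]
 [ 604. -318.]
 [ 375. -320.]
 [ 372. -212.]] [ 488.3 -264.9]
ledge end [[501. -99.]
 [469. -98.]] [484.77593596 -98.45398773]
mag [[512.  75.]
 [514. -18.]
 [451. -18.]
 [448.  74.]] [481.10060614  28.19538454]
board top [[508.  72.]
 [510. -13.]
 [455. -13.]
 [453.  71.]] [481.31592576  29.33284234]
rear [[500.51636206 239.93869475]
 [450.61999215 239.88357581]] grip [[495.23479942 141.17212889]
 [461.66217473 141.39654021]
 [494.88350545 125.03428747]
 [461.32653366 125.30723686]]
panel bottom corner [[649.14401934  49.0677937  445.        ]
 [614.20647937 -14.91359182  20.        ]]
marker [[347.71413261 124.83396565]
 [372.93671878   2.194328  ]] tape [[371.10359276 -84.60997479]] flux [[ 593.71297525 -123.41389613]] battery [[608.4393413   40.43257647]] eraser [[598.72516318 101.85291235]]
```

arm_command(steps=[0,0,-0.1056,0,0,0,0.72,0,0,-0.1056,0,0,0,0.72,0,0,-0.1056,0,0,0,0.72,0,0,-0.1056,0,0,0,0.72,0,0,-0.1056,0,0,0,0.72,0,0,-0.1056,0,0,0,0.72,0,0,-0.1056,0,0,0,0.72,0,0,-0.1056,0,0,0,0.72,0,0,-0.1056,0,0,0,0.72,0,0,-0.1056,0,0,0,0.72,0,0,-0.1056,0,0,0,0.72,0,0,-0.1056,0,0,0,0.72,0,0,-0.1056,0,0,0,0.72])

```text
clock: 1.18
eef_pos: [150.9, -657.5, 222.1]
tool_rot: [[-0.033, 0.999, -0.0], [0.999, 0.033, 0.001], [0.001, -0.0, -1.0]]
ft_force: [-0.7, -0.0, 0.7]
gripper_width: 63.1
grasp_force: 0.0
```

arm_command(steps=[0,0,0,0.014,0.012,0,0.72,0,0,0,0.025,0.022,0,0.72,0,0,0,0.031,0.0265,0,0.72,0,0,0,0.031,0.0265,0,0.72,0,0,0,0.031,0.0265,0,0.72,0,0,0,0.031,0.0265,0,0.72,0,0,0,0.031,0.0265,0,0.72,0,0,0,0.031,0.0265,0,0.72,0,0,0,0.031,0.0265,0,0.72,0,0,0,0.031,0.0265,0,0.72,0,0,0,0.031,0.0265,0,0.72,0,0,0,0.031,0.0265,0,0.72])

```text
clock: 2.18
eef_pos: [440.9, -299.0, 222.5]
tool_rot: [[-0.027, 1.0, -0.0], [1.0, 0.027, -0.0], [-0.0, -0.0, -1.0]]
ft_force: [0.6, 0.2, 0.2]
gripper_width: 62.9
grasp_force: 0.0
```

arm_command(steps=[0,0,0,0.036,0.0042,0,0.72,0,0,0,0.036,0.0042,0,0.72,0,0,0,0.036,0.0042,0,0.72,0,0,0,0.036,0.0042,0,0.72,0,0,0,0.036,0.0042,0,0.72,0,0,0,0.036,0.0042,0,0.72,0,0,0,0.036,0.0042,0,0.72,0,0,0,0.036,0.0042,0,0.72,0,0,0,0.036,0.0042,0,0.72,0,0,0,0.03,0.0042,0,0.72,0,0,0,0.02,0.003,0,0.72,0,0,0,0.01,0.001,0,0.72,0,0,0,0,0,0,0.72,0,0,0,0,0,0,0.72])

```text
clock: 3.35
eef_pos: [475.4, 83.6, 222.3]
tool_rot: [[-0.028, 1.0, -0.001], [1.0, 0.028, -0.001], [-0.001, -0.001, -1.0]]
ft_force: [0.5, -0.4, -0.4]
gripper_width: 63.6
grasp_force: 0.0
```

Run:
```python
from h import *
import pickle
f=grab('wrist','w1.png');pickle.dump(f,open('w1.pkl','wb'))
s=state();print(s['eef_pos'],s['tool_rot'].round(3),s['qpos'].round(2))
T=np.array(f['world_to_cam']);print((-T[:3,:3].T@T[:3,3]).round(),T[:3,:3].round(2))
for k,p in {'grip top':(478.3,133.3,78),'origin top':(481.2,29.3,75),'outfeed':(483.7,-64.7,24)}.items(): print(k,proj(f,p))
```

```text
[475.48298603  82.74352948 222.30034871] [[-0.026  1.    -0.001]
 [ 1.     0.026 -0.001]
 [-0.001 -0.001 -1.   ]] [ 0.34  0.23 -0.73  1.96  0.18  1.01 -0.45]
[472. 162. 383.] [[ 1.    0.03 -0.  ]
 [ 0.03 -0.96  0.29]
 [ 0.01 -0.29 -0.96]]
grip top [[324.73811221 138.79093314]]
origin top [[324.24441709 234.53604846]]
outfeed [[323.27315739 283.5670966 ]]
```

View pics/w1.png

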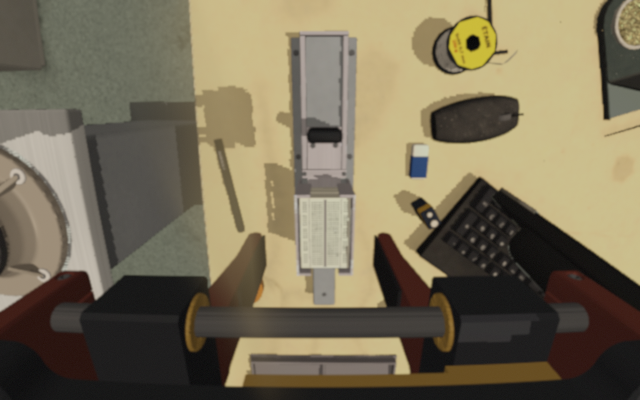

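The wrist view shows the grip's top at about (324,135), the magazine centre at about (325,233) and the ledge ending at (324,303), all matching the projected estimates. I'll straddle the grip and close on it.

arm_command(steps=[0,0,0,0.02,0.002,0,0.72,0,0,0,0.02,0.002,0.01,0.72,0,0,0,0.0115,0.0003,0.03,0.72,0,0,0,0,0,0.035,0.72,0,0,0,0,0,0.035,0.72,0,0,0,0,0,0.03,0.72,0,0,0,0,0,0.02,0.72,0,0,0,0,0,0.012,0.72,0,0,0,0,0,0.006,0.72,0,0,0,0,0,0,0.72,0,0,0,0,0,0,0.72])

```text
clock: 4.32
eef_pos: [479.3, 135.7, 45.4]
tool_rot: [[-0.027, 1.0, 0.001], [1.0, 0.027, 0.0], [0.0, 0.001, -1.0]]
ft_force: [-1.0, -0.1, -0.1]
gripper_width: 63.1
grasp_force: 0.0
```

arm_command(steps=[0,0,0,0,0,0,0.2,0,0,0,0,0,0,0.2,0,0,0,0,0,0,0.2,0,0,0,0,0,0,0.2,0,0,0,0,0,0,0.2,0,0,0,0,0,0,0.2])

```text
clock: 4.82
eef_pos: [479.2, 136.1, 45.1]
tool_rot: [[-0.028, 1.0, 0.001], [1.0, 0.028, 0.0], [0.0, 0.001, -1.0]]
ft_force: [-0.4, 0.1, 3.9]
gripper_width: 35.9
grasp_force: 30.0
```

arm_command(steps=[0,0,0,0.003,0,0,0.2,0,0,0,0.006,0,0,0.2,0,0,0,0.008,0,0,0.2,0,0,0,0.008,0,0,0.2,0,0,0,0.008,0,0,0.2,0,0,0,0.008,0,0,0.2,0,0,0,0.008,0,0,0.2,0,0,0,0.008,0,0,0.2,0,0,0,0.008,0,0,0.2,0,0,0,0.008,0,0,0.2,0,0,0,0.006,0,0,0.2,0,0,0,0.003,0,0,0.2,0,0,0,0.002,0,0,0.2,0,0,0,0,0,0,0.2,0,0,0,0,0,0,0.2])

```text
clock: 6.07
eef_pos: [476.5, 220.8, 45.1]
tool_rot: [[-0.028, 1.0, 0.001], [1.0, 0.028, 0.001], [0.001, 0.001, -1.0]]
ft_force: [0.0, 0.6, 5.9]
gripper_width: 35.6
grasp_force: 30.0
```

arm_command(steps=[0,0,0,0.002,0,0,0.2,0,0,0,0.002,0,0,0.2,0,0,0,0.002,0,0,0.2,0,0,0,0,0,0,0.2])

```text
clock: 6.4
eef_pos: [476.3, 226.5, 45.2]
tool_rot: [[-0.028, 1.0, 0.001], [1.0, 0.028, 0.0], [0.0, 0.001, -1.0]]
ft_force: [-0.8, -0.8, 6.2]
gripper_width: 36.1
grasp_force: 30.0
```

arm_command(steps=[0,0,0,0.002,0,0,0.2,0,0,0,0,0,0,0.2])

```text
clock: 6.57
eef_pos: [476.3, 226.5, 45.1]
tool_rot: [[-0.027, 1.0, 0.0], [1.0, 0.027, -0.003], [-0.003, 0.0, -1.0]]
ft_force: [-0.9, -5.6, 10.6]
gripper_width: 35.5
grasp_force: 30.0
```

arm_command(steps=[0,0,0,0.002,0,0,0.2,0,0,0,0,0,0,0.2])

```text
clock: 6.73
eef_pos: [476.3, 226.6, 45.0]
tool_rot: [[-0.026, 1.0, -0.0], [1.0, 0.026, -0.006], [-0.006, -0.0, -1.0]]
ft_force: [-0.1, -9.6, 13.5]
gripper_width: 35.7
grasp_force: 30.0
```

arm_command(steps=[0,0,0,-0.005,0,0,0.2,0,0,0,-0.006,0,0,0.2,0,0,0,-0.007,0,0,0.2,0,0,0,-0.007,0,0,0.2,0,0,0,-0.007,0,0,0.2,0,0,0,-0.007,0,0,0.2,0,0,0,-0.007,0,0,0.2,0,0,0,-0.007,0,0,0.2,0,0,0,-0.007,0,0,0.2,0,0,0,-0.007,0,0,0.2,0,0,0,-0.007,0,0,0.2,0,0,0,-0.006,0,0,0.2,0,0,0,-0.006,0,0,0.2,0,0,0,-0.005,0,0,0.2,0,0,0,-0.004,0,0,0.2,0,0,0,-0.003,0,0,0.2,0,0,0,-0.002,0,0,0.2,0,0,0,-0.001,0,0,0.2,0,0,0,0,0,0,0.2])

```text
clock: 8.32
eef_pos: [479.4, 128.9, 45.1]
tool_rot: [[-0.028, 1.0, 0.001], [1.0, 0.028, 0.001], [0.0, 0.001, -1.0]]
ft_force: [2.1, 2.1, 6.8]
gripper_width: 36.1
grasp_force: 30.0
```

Run:
```python
from h import *
import pickle
f=grab('top');pickle.dump(f,open('t2.pkl','wb'))
cv2.imwrite('pics/t2.png',cv2.resize(f['img'][195:290,215:435,::-1],None,fx=3.6,fy=3.6,interpolation=cv2.INTER_CUBIC))
print(state()['ft_force'])
```

```text
[1.1702585  1.58502278 6.21902276]
```

View pics/t2.png

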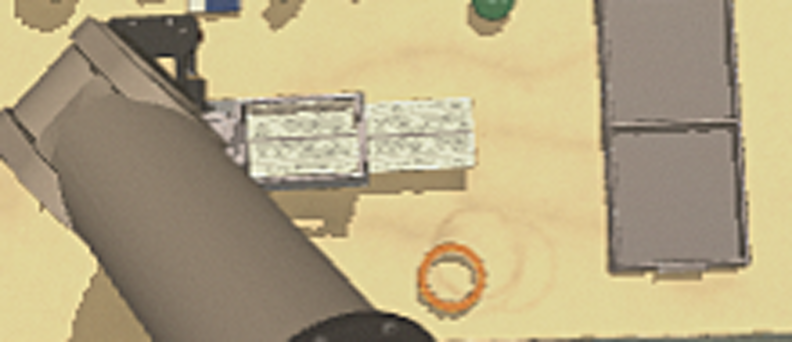

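The picture shows the breadboard lying on the ledge at crop (420,133), clear of the magazine, with the stack still in place. Next I'll draw the pusher back.

arm_command(steps=[0,0,0,0.004,0,0,0.2,0,0,0,0.007,0,0,0.2,0,0,0,0.008,0,0,0.2,0,0,0,0.008,0,0,0.2,0,0,0,0.008,0,0,0.2,0,0,0,0.008,0,0,0.2,0,0,0,0.008,0,0,0.2,0,0,0,0.008,0,0,0.2,0,0,0,0.008,0,0,0.2,0,0,0,0.008,0,0,0.2,0,0,0,0.008,0,0,0.2,0,0,0,0.006,0,0,0.2,0,0,0,0.004,0,0,0.2,0,0,0,0.003,0,0,0.2,0,0,0,0.002,0,0,0.2,0,0,0,0.001,0,0,0.2,0,0,0,0.001,0,0,0.2,0,0,0,0,0,0,0.2])

```text
clock: 9.87
eef_pos: [476.3, 226.5, 45.0]
tool_rot: [[-0.027, 1.0, 0.0], [1.0, 0.027, -0.004], [-0.004, 0.0, -1.0]]
ft_force: [-1.0, -4.5, 12.4]
gripper_width: 35.7
grasp_force: 30.0
```

arm_command(steps=[0,0,0,-0.001,0,0,0.2,0,0,0,0,0,0,0.75,0,0,0,0,0,0,0.75,0,0,0,0,0,0,0.75,0,0,0,0,0,-0.005,0.75,0,0,0,0,0,-0.015,0.75,0,0,0,0,0,-0.025,0.75,0,0,0,0,0,-0.03,0.75,0,0,0,0,0,-0.03,0.75,0,0,0,-0.015,0,-0.005,0.75,0,0,0,-0.03,0,0,0.75,0,0,0,-0.035,0,0,0.75,0,0,0,-0.035,0,0,0.75,0,0,0,-0.035,0,0,0.75,0,0,0,-0.035,0,0,0.75,0,0,0,-0.035,0,0,0.75,0,0,0,-0.035,0,0,0.75,0,0,0,-0.02,0,0,0.75,0,0,0,-0.01,0,0,0.75,0,0,0,0,0,0,0.75])

```text
clock: 11.53
eef_pos: [483.5, -59.2, 154.5]
tool_rot: [[-0.024, 1.0, -0.001], [1.0, 0.024, -0.001], [-0.001, -0.001, -1.0]]
ft_force: [-0.5, 0.2, -0.2]
gripper_width: 66.1
grasp_force: 0.0
```

Run:
```python
from h import *
import pickle
f=grab('wrist','w3.png');pickle.dump(f,open('w3.pkl','wb'))
s=state();print(s['eef_pos'],s['gripper_width'])
d=np.array([.0275,-.9996]);n=np.array([.9996,.0275]);o=np.array([481.2,29.3])
def W(x,y,z): return [*(o+x*d+y*n),z]
for x in(50.6,134.6):
  for y in(-27.5,27.5): print(x,y,proj(f,W(x,y,33)).round())
```

```text
[483.71024766 -56.98084644 154.66277386] 65.7358494202262
50.6 -27.5 [[291. 154.]]
50.6 27.5 [[350. 154.]]
134.6 -27.5 [[294. 237.]]
134.6 27.5 [[348. 237.]]
```

View pics/w3.png

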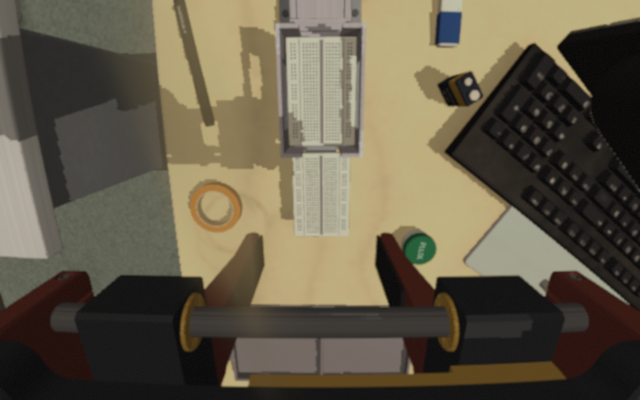

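The board on the ledge spans px 293–349 and its front edge is at row 235, about 2 mm from the prediction. I'll descend and grip it.

arm_command(steps=[0,0,0,-0.003,0,0.01,0.8,0,0,0,-0.0025,0,0.025,0.8,0,0,0,0,0,0.03,0.8,0,0,0,0,0,0.03,0.8,0,0,0,0,0,0.02,0.8,0,0,0,0,0,0.012,0.8,0,0,0,0,0,0.006,0.8,0,0,0,0,0,0.0015,0.8,0,0,0,0,0,0,0.8,0,0,0,0,0,0,0.8])

```text
clock: 12.42
eef_pos: [484.9, -62.1, 21.1]
tool_rot: [[-0.028, 1.0, 0.002], [1.0, 0.028, -0.0], [-0.0, 0.002, -1.0]]
ft_force: [0.0, 0.5, 0.8]
gripper_width: 70.4
grasp_force: 0.0
```

arm_command(steps=[0,0,0,0,0,0,0.5,0,0,0,0,0,0,0.5,0,0,0,0,0,0,0.5,0,0,0,0,0,0,0.5,0,0,0,0,0,0,0.5])

```text
clock: 12.83
eef_pos: [484.6, -62.6, 20.9]
tool_rot: [[-0.027, 1.0, 0.001], [1.0, 0.027, -0.0], [-0.001, 0.001, -1.0]]
ft_force: [-0.9, -0.6, 7.1]
gripper_width: 54.6
grasp_force: 30.0
```

arm_command(steps=[0,0,0,0,0,-0.01,0.5,0,0,0,0,0,-0.02,0.5,0,0,0,-0.005,0.001,-0.02,0.5,0,0,0,-0.018,0.005,-0.01,0.5,0,0,0,-0.026,0.007,0,0.5,0,0,0,-0.029,0.008,0,0.5,0,0,0,-0.029,0.008,0,0.5,0,0,0,-0.029,0.008,0,0.5,0,0,0,-0.029,0.008,0,0.5,0,0,0,-0.02,0.005,0,0.5,0,0,0,-0.012,0.003,0,0.5,0,0,0,-0.006,0.0015,0.005,0.5,0,0,0,0,0,0.015,0.5,0,0,0,0,0,0.015,0.5,0,0,0,0,0,0,0.5,0,0,0,0,0,0,0.5])

```text
clock: 14.17
eef_pos: [543.4, -262.0, 44.6]
tool_rot: [[-0.03, 1.0, -0.002], [1.0, 0.03, 0.002], [0.002, -0.002, -1.0]]
ft_force: [0.5, -0.2, 0.0]
gripper_width: 54.9
grasp_force: 30.0
```

arm_command(steps=[0,0,0,-0.001,0.001,0.012,0.5,0,0,0,0,0,0.012,0.5,0,0,0,0,0,0.008,0.5,0,0,0,0,0,0.005,0.5,0,0,0,0,0,0.002,0.5,0,0,0,0,0,0,0.5,0,0,0,0,0,0,0.5])

```text
clock: 14.75
eef_pos: [545.3, -264.7, 6.2]
tool_rot: [[-0.028, 1.0, 0.0], [1.0, 0.028, 0.0], [0.0, 0.0, -1.0]]
ft_force: [0.1, -0.0, -0.4]
gripper_width: 54.6
grasp_force: 30.0
```

arm_command(steps=[0,0,0,0,0,0,0.72,0,0,0,0,0,0,0.72,0,0,0,0,0,0,0.72,0,0,0,0,0,-0.01,0.72,0,0,0,0,0,-0.025,0.72,0,0,0,0,0,-0.035,0.72,0,0,0,0,0,-0.035,0.72,0,0,0,0,0,-0.02,0.72,0,0,0,0.02,-0.005,0,0.72,0,0,0,0.02,-0.005,0,0.72])

```text
clock: 15.58
eef_pos: [535.2, -226.2, 133.9]
tool_rot: [[-0.025, 1.0, 0.004], [1.0, 0.025, -0.002], [-0.002, 0.004, -1.0]]
ft_force: [-0.8, -0.1, -0.1]
gripper_width: 63.3
grasp_force: 0.0
```

Run:
```python
from h import *
f=grab('wrist','w4.png');s=state();print(s['eef_pos'],s['gripper_width'])
print(proj(f,[(432.5,-265.1,3),(544.5,-263.9,3)]))
```

```text
[ 533.76402925 -220.1223574   133.11613112] 63.09276134016635
[[219.71300969 224.4407321 ]
 [327.85082884 225.83499448]]
```

View pics/w4.png

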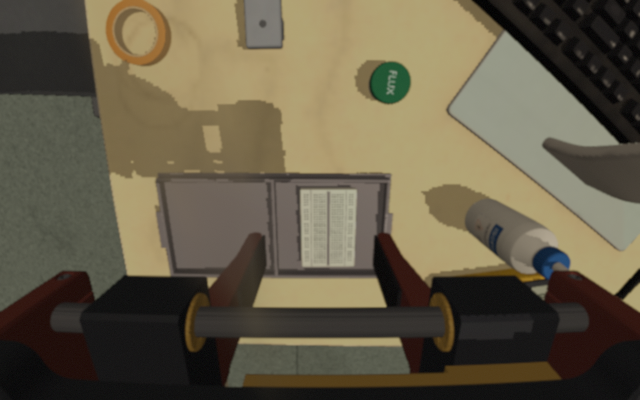

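The first board lies flat in the far bay at (328,228). I'm going back to the pusher grip.

arm_command(steps=[0,0,0,0.02,-0.0035,0,0.72,0,0,0,0.036,-0.0035,0,0.72,0,0,0,0.036,-0.0035,0,0.72,0,0,0,0.036,-0.0035,0,0.72,0,0,0,0.036,-0.0035,0,0.72,0,0,0,0.036,-0.0035,0,0.72,0,0,0,0.036,-0.0035,0,0.72,0,0,0,0.036,-0.0035,0,0.72,0,0,0,0.036,-0.0035,0,0.72,0,0,0,0.036,-0.0035,0,0.72,0,0,0,0.036,-0.0035,0,0.72,0,0,0,0.036,-0.0035,0,0.72,0,0,0,0.02,-0.003,0,0.72,0,0,0,0.012,0,0,0.72,0,0,0,0,0,0,0.72,0,0,0,0,0,0,0.72])

```text
clock: 16.97
eef_pos: [476.9, 220.7, 131.3]
tool_rot: [[-0.028, 1.0, 0.0], [1.0, 0.028, -0.001], [-0.001, 0.0, -1.0]]
ft_force: [0.2, -0.2, 0.2]
gripper_width: 63.5
grasp_force: 0.0
```

arm_command(steps=[0,0,0,0.005,0,0.01,0.72,0,0,0,0,0,0.022,0.72,0,0,0,0,0,0.022,0.72,0,0,0,0,0,0.018,0.72,0,0,0,0,0,0.01,0.72,0,0,0,0,0,0.004,0.72,0,0,0,0,0,0,0.72,0,0,0,0,0,0,0.72,0,0,0,0,0,0,0.2,0,0,0,0,0,0,0.2,0,0,0,0,0,0,0.2,0,0,0,0,0,0,0.2,0,0,0,0,0,0,0.2])

```text
clock: 18.05
eef_pos: [476.3, 226.6, 45.5]
tool_rot: [[-0.028, 1.0, 0.0], [1.0, 0.028, -0.0], [-0.0, 0.0, -1.0]]
ft_force: [-0.2, -0.5, 4.1]
gripper_width: 35.8
grasp_force: 30.0
```

arm_command(steps=[0,0,0,-0.004,0,0,0.2,0,0,0,-0.006,0,0,0.2,0,0,0,-0.007,0,0,0.2,0,0,0,-0.007,0,0,0.2,0,0,0,-0.007,0,0,0.2,0,0,0,-0.007,0,0,0.2,0,0,0,-0.007,0,0,0.2,0,0,0,-0.007,0,0,0.2,0,0,0,-0.007,0,0,0.2,0,0,0,-0.007,0,0,0.2,0,0,0,-0.007,0,0,0.2,0,0,0,-0.006,0,0,0.2,0,0,0,-0.006,0,0,0.2,0,0,0,-0.005,0,0,0.2,0,0,0,-0.004,0,0,0.2,0,0,0,-0.002,0,0,0.2,0,0,0,-0.001,0,0,0.2,0,0,0,-0.001,0,0,0.2,0,0,0,0,0,0,0.2])

```text
clock: 19.63
eef_pos: [479.5, 128.0, 45.5]
tool_rot: [[-0.027, 1.0, 0.001], [1.0, 0.027, -0.0], [-0.0, 0.001, -1.0]]
ft_force: [-0.7, 1.7, 5.9]
gripper_width: 36.1
grasp_force: 30.0
```

Run:
```python
from h import *
f=grab('top')
cv2.imwrite('pics/t5.png',cv2.resize(f['img'][195:290,215:435,::-1],None,fx=3.6,fy=3.6,interpolation=cv2.INTER_CUBIC))
```

```text
(no output)
```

View pics/t5.png

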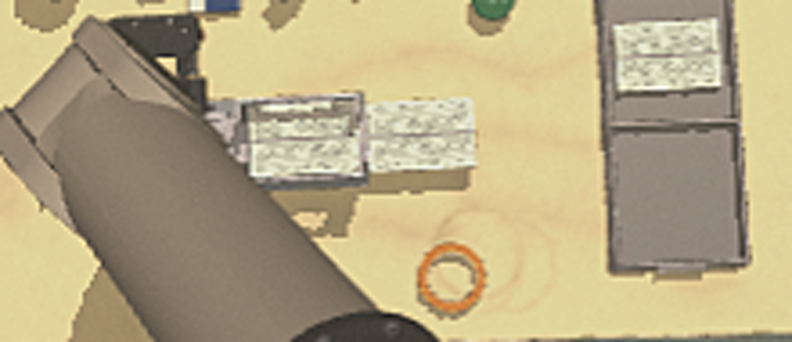

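The second board is out on the ledge at crop (422,133) and the first is in the far bay. I'll draw the pusher back fully, then go to the ledge.

arm_command(steps=[0,0,0,0.004,0,0,0.2,0,0,0,0.007,0,0,0.2,0,0,0,0.008,0,0,0.2,0,0,0,0.008,0,0,0.2,0,0,0,0.008,0,0,0.2,0,0,0,0.008,0,0,0.2,0,0,0,0.008,0,0,0.2,0,0,0,0.008,0,0,0.2,0,0,0,0.008,0,0,0.2,0,0,0,0.008,0,0,0.2,0,0,0,0.008,0,0,0.2,0,0,0,0.006,0,0,0.2,0,0,0,0.004,0,0,0.2,0,0,0,0.003,0,0,0.2,0,0,0,0.002,0,0,0.2,0,0,0,0.001,0,0,0.2,0,0,0,0.001,0,0,0.2,0,0,0,0,0,0,0.2])

```text
clock: 21.18
eef_pos: [476.4, 226.5, 45.5]
tool_rot: [[-0.027, 1.0, -0.0], [1.0, 0.027, -0.003], [-0.003, -0.0, -1.0]]
ft_force: [-4.4, -3.5, 10.6]
gripper_width: 36.1
grasp_force: 30.0
```

arm_command(steps=[0,0,0,-0.001,0,0,0.2,0,0,0,0,0,0,0.75,0,0,0,0,0,0,0.75,0,0,0,0,0,0,0.75,0,0,0,0,0,-0.005,0.75,0,0,0,0,0,-0.015,0.75,0,0,0,0,0,-0.025,0.75,0,0,0,0,0,-0.03,0.75,0,0,0,0,0,-0.03,0.75,0,0,0,-0.015,0,-0.005,0.75,0,0,0,-0.03,0,0,0.75,0,0,0,-0.035,0,0,0.75,0,0,0,-0.035,0,0,0.75,0,0,0,-0.035,0,0,0.75,0,0,0,-0.035,0,0,0.75,0,0,0,-0.035,0,0,0.75,0,0,0,-0.035,0,0,0.75,0,0,0,-0.022,0,0,0.75,0,0,0,-0.013,0,0,0.75,0,0,0,0,0,0,0.75])

```text
clock: 22.85
eef_pos: [484.2, -66.2, 155.1]
tool_rot: [[-0.022, 1.0, -0.001], [1.0, 0.022, -0.001], [-0.001, -0.001, -1.0]]
ft_force: [-1.2, -0.0, -0.1]
gripper_width: 66.0
grasp_force: 0.0
```

arm_command(steps=[0,0,0,0,0,0.01,0.8,0,0,0,0,0,0.025,0.8,0,0,0,0,0,0.03,0.8,0,0,0,0,0,0.03,0.8,0,0,0,0,0,0.02,0.8,0,0,0,0,0,0.012,0.8,0,0,0,0,0,0.006,0.8,0,0,0,0,0,0.0015,0.8,0,0,0,0,0,0,0.8,0,0,0,0,0,0,0.8])

```text
clock: 23.68
eef_pos: [485.4, -62.1, 21.6]
tool_rot: [[-0.028, 1.0, 0.002], [1.0, 0.028, -0.0], [-0.0, 0.002, -1.0]]
ft_force: [-0.6, 0.9, 0.7]
gripper_width: 70.5
grasp_force: 0.0
```

arm_command(steps=[0,0,0,0,0,0,0.5,0,0,0,0,0,0,0.5,0,0,0,0,0,0,0.5,0,0,0,0,0,0,0.5,0,0,0,0,0,0,0.5])

```text
clock: 24.1
eef_pos: [485.1, -62.6, 21.3]
tool_rot: [[-0.027, 1.0, 0.001], [1.0, 0.027, -0.0], [-0.0, 0.001, -1.0]]
ft_force: [-0.7, -0.0, 6.9]
gripper_width: 54.4
grasp_force: 30.0
```

arm_command(steps=[0,0,0,0,0,-0.01,0.5,0,0,0,0,0,-0.02,0.5,0,0,0,-0.005,-0.001,-0.02,0.5,0,0,0,-0.018,-0.005,-0.01,0.5,0,0,0,-0.026,-0.008,0,0.5,0,0,0,-0.029,-0.0085,0,0.5,0,0,0,-0.029,-0.0085,0,0.5,0,0,0,-0.029,-0.0085,0,0.5,0,0,0,-0.028,-0.008,0,0.5,0,0,0,-0.019,-0.006,0,0.5,0,0,0,-0.012,-0.003,0,0.5,0,0,0,-0.006,-0.0015,0.005,0.5,0,0,0,0,0,0.015,0.5,0,0,0,0,0,0.015,0.5,0,0,0,0,0,0,0.5,0,0,0,0,0,0,0.5])

```text
clock: 25.43
eef_pos: [431.8, -263.9, 45.3]
tool_rot: [[-0.029, 1.0, -0.001], [1.0, 0.029, 0.001], [0.001, -0.001, -1.0]]
ft_force: [0.1, -0.4, 0.7]
gripper_width: 54.7
grasp_force: 30.0
```

arm_command(steps=[0,0,0,0,0.0005,0.012,0.5,0,0,0,0,0,0.012,0.5,0,0,0,0,0,0.009,0.5,0,0,0,0,0,0.005,0.5,0,0,0,0,0,0.002,0.5,0,0,0,0,0,0,0.5,0,0,0,0,0,0,0.5])

```text
clock: 26.02
eef_pos: [432.8, -264.8, 5.7]
tool_rot: [[-0.028, 1.0, 0.0], [1.0, 0.028, 0.0], [0.0, 0.0, -1.0]]
ft_force: [0.2, 0.2, 0.6]
gripper_width: 54.7
grasp_force: 30.0
```

arm_command(steps=[0,0,0,0,0,0,0.72,0,0,0,0,0,0,0.72,0,0,0,0,0,0,0.72,0,0,0,0,0,-0.01,0.72,0,0,0,0,0,-0.025,0.72,0,0,0,0,0,-0.035,0.72,0,0,0,0,0,-0.035,0.72,0,0,0,0,0,-0.035,0.72,0,0,0,0.02,0.01,-0.02,0.72,0,0,0,0.02,0.01,0,0.72,0,0,0,0.02,0.01,0,0.72,0,0,0,0,0,0,0.72,0,0,0,0,0,0,0.72,0,0,0,0,0,0,0.72])

```text
clock: 27.18
eef_pos: [460.4, -204.7, 165.9]
tool_rot: [[-0.027, 1.0, -0.0], [1.0, 0.027, -0.001], [-0.001, -0.0, -1.0]]
ft_force: [-0.6, -0.4, -0.5]
gripper_width: 63.2
grasp_force: 0.0
```

Run:
```python
from h import *
f=grab('wrist')['img'];g=grab('scene')['img'][140:350,230:460]
a=cv2.resize(f,(400,250));b=cv2.resize(g,(400,365),interpolation=cv2.INTER_CUBIC)
c=np.zeros((365,800,3),np.uint8);c[:250,:400]=a;c[:,400:]=b
cv2.imwrite('pics/e.png',c[:,:,::-1]);print(state()['eef_pos'])
```

```text
[ 460.23224672 -205.21634972  165.57102267]
```

View pics/e.png

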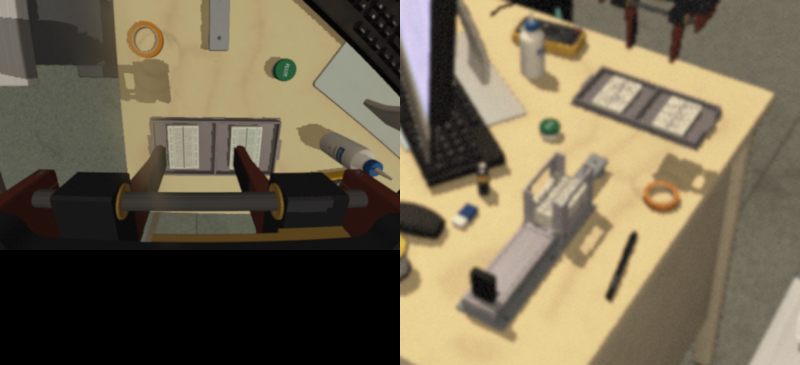

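Both boards lie flat, one in each bay. The pusher is at home with three boards down in the magazine, the bystanders are in place and the arm is clear. I'm handing it in.

```bash
python3 -c "
from h import *
print(r.hand_in())"
```

```text
the job is handed in; nothing more can be done
None
```

Job handed in at about 27 s on the clock: one breadboard lies flat in each tray bay, the pusher is fully back, the other three are down in the magazine, and the final picture shows nothing else disturbed; no verdict was returned.

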